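# Clamp a freshly glued pendant in the lever press

### The job

The inlay of the round brass pendant has just been glued on: lay the pendant, inlay up, in the vee nest of the press's pulled-out tray, let go of it and push the tray fully home under the ram. Then press the hand lever down with the fingers until the sprung brass foot bears on the inlay with its spring about half squeezed, never solid, and finish while still holding the lever there so that the glue can grab. Leave the two pots and the wire brush where they are.

Things in the scene. Friction and masses are not known exactly. Their poses are not given: they have to be found in the camera images.
- pendant_mid (a point): centre of the loose pendant, half-way up (5.5 mm above its underside): a round brass disc 40 mm across, 9 mm thick (lower edge bevelled 2 mm), with a white inlay 30 mm across standing 2 mm proud on top, 11 mm high in all, about 70 g. It starts inlay up (its z axis) on the table. Grip it across its rim, 40 mm.
- nest (a point): middle of the nest on the tray's top face (34 mm above the table); the pendant's underside rests here. Steel vee jaws 8 mm high, chamfered at the mouth, stand before and behind it along y, with 2.5 mm of play round the pendant; to both sides, along x, it is open 28 mm wide for fingertips: place the pendant with the fingers closing along x. Frame: y = the tray's pull-out direction, x towards the press's column, z up.
- tray_knob (a point): middle of the black standing knob of the tray, 16 mm across its shank (the head at its top 19 mm), from 34 to 77 mm above the table; this point is 58 mm above the table. It stands 95 mm from the nest along +y of the nest's frame. The tray slides freely in its guides with about 2 N of friction.
- tray (a joint): sliding tray, m: 0 = fully home against the stop, nest right under the foot; grows as it is pulled out along its +y, at most 0.105. It starts about 0.09 to 0.105 out and stays where it is left.
- lever_grip (a point): middle of the lever's flat black grip, 92 mm long, 26 mm wide and 20 mm thick, 170 mm from the lever's hub; the grip runs along the lever, and fingers can push on its upper face, 10 mm above this point measured square to the lever. At rest about 211 mm above the table.
- lever_hub (a point): axis of the lever's hub on the side of the press head, 137 mm above the table. Its frame is that of the press: x points from the ram to the column, y is the tray's pull-out direction, z up. The hub lies at x = +18, y = -52 mm from the ram's axis. The lever points to -x and swings in the x-z plane.
- lever (a joint): hand lever, rad: 0 = up at rest, 0.45 rad above level; grows as it is pressed down, at most 0.90. A spring always returns it: the push at the grip rises from about 4 to 11 N. The ram goes down 30 mm per rad. With the pendant in the nest under it, the foot meets the inlay at 0.50; its spring is half squeezed at 0.67 and solid at 0.83.
- foot (a joint): squeeze of the foot's spring, m: 0 = free, 0.005 = half squeezed (about 17 N on the work), 0.010 = solid.
- foot_face (a point): middle of the under face of the sprung brass foot, a disc 24 mm across below the ram; at rest 60 mm above the table, 15 mm above the inlay of a pendant in the nest. The press head above begins 105 mm and ends 167 mm above the table (the ram stands up to 229 mm) and reaches 28 mm to either side of the ram along the tray's direction.
- pendant: the pendant itself; origin at the centre of its underside, z axis up through the inlay.
- glue_pot: bystander: small screw-lid pot 41 mm across, 36 mm high, standing on the table; origin under its base.
- flux_pot: bystander: screw-lid pot 51 mm across, 46 mm high, standing on the table; origin under its base.
- brush: bystander: wooden-handled wire brush 190 mm long lying on the table at the right; origin under its middle.

How it is judged:
On the way, in this order (a step that is already met when the one before it is completed fails the run):
1. the pendant lies flat in the vee nest, inlay up, let go, with the tray still out (horizontal distance between pendant and nest below 0.005 m and z of pendant in the frame of nest below 0.0015 m and angle between pendant's own z axis and vertical below 0.06 rad and contact force between the fingers and pendant below 0.2 N and value of joint tray above 0.05 m), for 0.2 s.
2. the tray is fully home under the ram with the pendant still in its nest and the foot not yet down (value of joint tray below 0.004 m and horizontal distance between pendant and nest below 0.005 m and z of pendant in the frame of nest below 0.0015 m and value of joint lever below 0.3 rad), for 0.2 s.
At the end, for the whole second after the job is handed in: The tray is home within 5 mm and the pendant lies flat, inlay up, in its nest (within 5 mm of its middle); the fingers hold the lever still (more than 1.5 N on it) so that the foot bears on the pendant with 8 to 30 N, its spring squeezed 2.5 to 7.5 mm of its 10 mm (value of joint tray below 0.005 m and horizontal distance between pendant and nest below 0.005 m and z of pendant in the frame of nest below 0.002 m and angle between pendant's own z axis and vertical below 0.06 rad and value of joint foot between 0.0025 and 0.0075 m and contact force between foot and pendant between 8 and 30 N and contact force between the fingers and lever above 1.5 N and velocity of joint lever between -0.05 and 0.05 rad/s); the arm keeps its last pose, push and grip.
It fails at once if the foot's spring is squeezed solid (value of joint foot above 0.0094 m).
It fails at once if a pot or the brush is disturbed (distance of any of glue_pot, flux_pot, brush from where it was at the start of the episode above 0.02 m).
It also fails if it takes over 72 s, if anything falls off the work surface, if the arm or the gripper's body presses on something with over 40 N, if the wrist force passes 120 N, or if a joint passes its speed limit or range.

### The arm

A 6-joint arm with a two-finger parallel gripper is mounted at the origin on a cart in front of the work surface, level with it; the furniture and walls round the work are solid. World frame = base frame: x ahead of the robot, y to its left, z up, the work surface at z = 0. Lengths are in m, angles in rad, forces in N, time in s.
With the tool pointing down it reaches from about 0.275 to 0.85 m from the base axis. Payload 5.2 kg.
Tool frame: the origin (TCP) lies between the finger pads; the fingertips stand 19 mm ahead of it and the grasp point (between the pads) is the TCP (nose_length is the distance from the TCP to the fingertips, in m); z points along the fingers, y is the line along which they close (so a half turn about z gives the same grasp; the last joint's range is limited). The gripper opens to 85 mm and grips with 20 to 120 N. Pads are 22 mm wide; open, the fingers measure 114 mm over their backs; the gripper's body (76 mm by 85 mm) begins 54 mm behind the grasp point. The pads swing forward as they close: fully open they stand 13 mm farther back than shut.
Start: joints at [-1.411, 0.259, 1.535, -0, 1.348, -0.203], TCP at [0.195, -0.514, 0.25] pointing down, gripper open.
Joint ranges: [-3.14, 3.14], [-0.91, 2.08], [0.19, 2.58], [-1.22, 4.36], [0.22, 2.71], [-3.12, 3.12]. Speed limits (rad/s): [2.57, 2.57, 3.14, 3.14, 3.14, 3.14].

### API

Orientations are given as a unit quaternion [w, x, y, z].
In Python, from rig import get_state, read_camera, close_job, nose_length gives the robot as it stands.
- The arm moves only by the shell command python3 -m handwheel 'ROWS' [FORCE]. ROWS is JSON, a list that holds one entry, the list of rows, each a list of 7 numbers: the shift along the tool's x, y, z in cm, then the turn, a rotation vector about the tool's x, y, z in rad, then the closure in counts, from 0 (fully open) to 255 (shut). A call has 1 to 12 rows; each row is the pose to reach, as a shift and turn from the pose commanded when the call began, along the tool's axes at that moment; what a row does not reach only later rows make up. A row lasts 1/8 s, in which the tool goes at most 62.5 mm and 10.7 degrees, less where a joint would pass 70% of its speed; a pose out of reach is approached as far as the arm can. A call with a gripper value outside its range is refused whole. The fingers move at their own pace and stop on an object; FORCE is the grip in N (left out, the last holds). Time passes only in rows, so rows that repeat a pose let the fingers close. It gives the time, the measured TCP pose, the force, the opening and the grip force at its end, in the units of the state.
- get_state(): the state, without advancing time (a new reading comes with each control period).
- read_camera(name): name is "scene" or "top" or "wrist"; returns a dict with "pixels" (400x640x3 uint8, red, green, blue), "fx", "fy", "cx", "cy" (pixels), "world_from_camera" (4x4, takes a point from camera to world coordinates); the wrist camera has in their place "mount" (4x4, takes a point from camera to tool coordinates, whose origin is the TCP and whose axes are the flange's). Camera axes: x right, y up, looking along -z (the intrinsics and any distortion apply to the point x, -y, -z); pixel columns grow to the right and rows downward; lengths in m; the calibration is good to about 2 mm. A picture is of the moment at which its call begins: read the wrist's pose just before it. There is no depth.
- close_job(): hands the job in; it is judged then, once.
The state is a dict: "time_s": time; "qpos": joint angles; "dq": joint speeds; "joint_torque": joint torques, N m; "ee_pos": TCP position; "orientation": TCP orientation; "ft_force": force on the tool from outside, world axes, zero at the start; "moment": the same for the moment, N m; "gripper_width": finger opening in m; "finger_force": force on a finger pad.
Only numpy, scipy, OpenCV 4.12 (cv2) and the standard library are available. Lean on these libraries where they do the work, as an engineer would, in place of code of your own. Each camera call takes 0.05 s, during which the arm holds its last target. There are 200 camera calls.

## Working session

There is one attempt and no reset: what is moved stays moved. The work goes in short steps, Python scripts to look and compute and a shell command to move; the robot and the scene stay as the last step left them, time stands still between calls to the robot, and variables do not carry over. Pictures are saved under pics/ and viewed, at most 12 in all, crops included, and the job is handed in when it is done.

```bash
mkdir -p pics; ls
cat > h.py <<'E'
import numpy as np, cv2
from scipy.spatial.transform import Rotation as R
from rig import *
def snap(cam,fn):
    s=get_state(); c=read_camera(cam); cv2.imwrite('pics/'+fn,c['pixels'][:,:,::-1].copy()); return s,c
def T(c,s=None):
    if 'world_from_camera' in c: return np.array(c['world_from_camera'])
    M=np.eye(4); q=s['orientation']; M[:3,:3]=R.from_quat([q[1],q[2],q[3],q[0]]).as_matrix(); M[:3,3]=s['ee_pos']
    return M@np.array(c['mount'])
def ray(c,M,u,v,z):
    d=M[:3,:3]@np.array([(u-c['cx'])/c['fx'],-(v-c['cy'])/c['fy'],-1]); o=M[:3,3]
    return o+d*(z-o[2])/d[2]
def proj(c,M,p):
    q=np.linalg.inv(M)@np.append(p,1); return c['cx']+c['fx']*q[0]/-q[2], c['cy']-c['fy']*q[1]/-q[2]
E
python3 - <<'E'
from h import *
import pickle
for n in('scene','top','wrist'):
    s,c=snap(n,n+'0.png'); pickle.dump((s,c),open(n+'0.pkl','wb')); print({k:v for k,v in c.items() if k!='pixels'})
print(s)
E
```

```text
pics
{'fx': 456.1485826605582, 'fy': 456.1485826605582, 'cx': 313.3216778425449, 'cy': 203.82752586628254, 'world_from_camera': array([[-0.73692565,  0.37290471, -0.56381084, -0.4542685 ],
       [-0.67582834, -0.42374384,  0.60307314,  0.92936584],
       [-0.01402256,  0.82545941,  0.56428728,  1.11690751],
       [ 0.        ,  0.        ,  0.        ,  1.        ]])}
{'fx': 469.0058618052372, 'fy': 469.0058618052372, 'cx': 316.43900200044516, 'cy': 197.63902029025388, 'world_from_camera': array([[-0.11414912,  0.96724796, -0.2267187 ,  0.18801115],
       [-0.99345507, -0.11208306,  0.02200926, -0.08861162],
       [-0.00412291,  0.22774718,  0.97371157,  1.69128586],
       [ 0.        ,  0.        ,  0.        ,  1.        ]])}
{'fx': 332.7825270569752, 'fy': 332.7825270569752, 'cx': 315.7820070401248, 'cy': 200.09660685339566, 'mount': array([[-1.15464101e-04,  9.63529073e-01,  2.67603649e-01,
         6.88542796e-02],
       [ 9.99999993e-01,  1.10829821e-04,  3.24223733e-05,
        -6.02236184e-04],
       [ 1.58143466e-06,  2.67603651e-01, -9.63529079e-01,
        -1.24004865e-01],
       [ 0.00000000e+00,  0.00000000e+00,  0.00000000e+00,
         1.00000000e+00]])}
{'time_s': 0.1, 'qpos': array([-1.41081582e+00,  2.59287272e-01,  1.53597800e+00,  6.76653181e-06,
        1.34797969e+00, -2.02796468e-01]), 'dq': array([-0.00114618, -0.00082197, -0.00299909,  0.00025385, -0.00116028,
        0.00097942]), 'joint_torque': array([ 3.98551245e-03, -4.46964455e+01, -2.91248703e+01, -1.41325763e-04,
        6.12652337e-03, -1.99767840e-05]), 'ee_pos': array([ 0.19513432, -0.51375298,  0.24954681]), 'orientation': array([-8.25894685e-04,  9.83593964e-01,  1.80394654e-01,  2.09832055e-05]), 'ft_force': array([-0.04404066,  0.07879955,  0.29051438]), 'moment': array([ 0.0254174 , -0.08071205, -0.02303522]), 'finger_force': 0.0, 'gripper_width': 0.08562499680179912}
```

View pics/scene0.png

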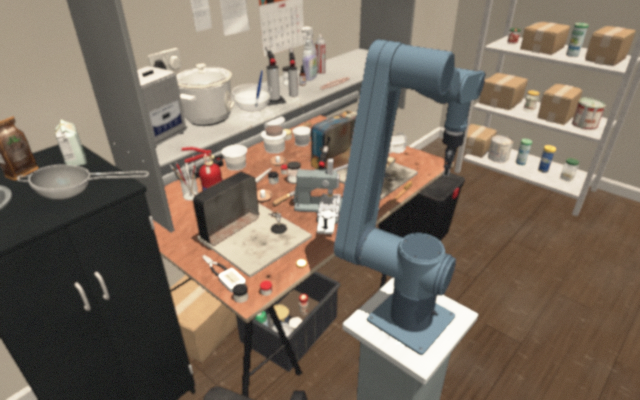

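View pics/top0.png

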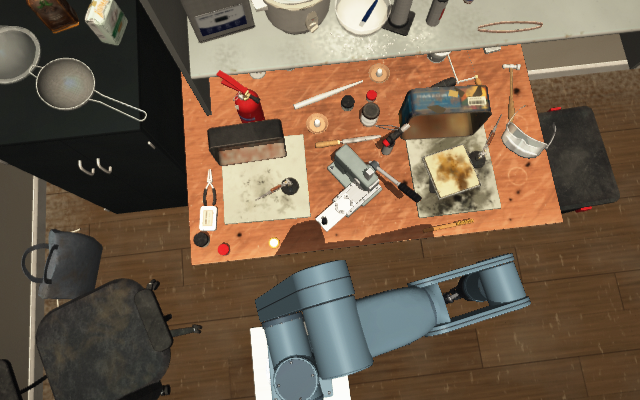

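The top view shows the press at about (350,175) with its tray towards the lower left (330,215) and the lever towards (410,190). A cream disc, probably the pendant, is at (274,243). I'll enlarge this area.

Run:
```python
import cv2
a=cv2.imread('pics/top0.png'); cv2.imwrite('pics/c1.png',cv2.resize(a[120:260,260:440],None,fx=4.2,fy=4.2,interpolation=cv2.INTER_CUBIC))
```

```text
(no output)
```

View pics/c1.png

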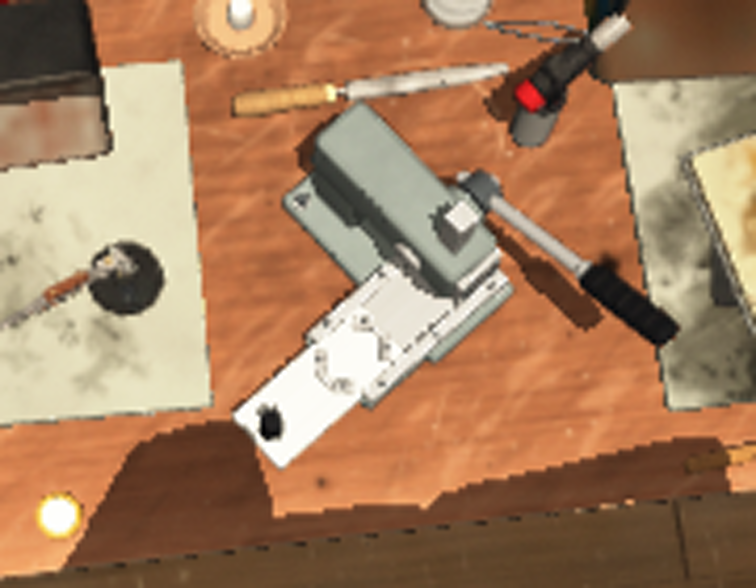

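The pendant is at crop (59,516), the nest at (352,355), the knob top at (270,415), the ram top at (463,213) and the grip middle at about (630,303).

```bash
cat > m.py <<'E'
from h import *
import pickle
s,c=pickle.load(open('top0.pkl','rb')); M=T(c)
f=lambda x,y,z: ray(c,M,260+(x+.5)/4.2-.5,120+(y+.5)/4.2-.5,z)
n=f(352,355,.034);k=f(270,415,.077);r=f(463,213,.229);g=f(630,303,.221);p=f(59,516,.011);h=f(482,190,.137)
for q in'pnkrgh': print(q,globals()[q].round(4))
d=k-n; print('tray dir',np.linalg.norm(d[:2]),np.degrees(np.arctan2(d[1],d[0])))
d=n-r; print('ram->nest',np.linalg.norm(d[:2]),np.degrees(np.arctan2(d[1],d[0])))
d=g-h; print('hub->grip',np.linalg.norm(d[:2]),np.degrees(np.arctan2(d[1],d[0])))
E
python3 m.py
```

```text
p [0.4323 0.0453 0.011 ]
n [ 0.5387 -0.2203  0.034 ]
k [ 0.4867 -0.1425  0.077 ]
r [ 0.5989 -0.3042  0.229 ]
g [ 0.5151 -0.4227  0.221 ]
h [ 0.6425 -0.3361  0.137 ]
tray dir 0.09353362502929768 123.76855330792287
ram->nest 0.1033457485229037 125.67604068975349
hub->grip 0.15407131834052631 -145.79213114754043
```

Every check agrees: knob–nest 94 mm at 124°, ram–nest 103 mm at 126°, and the hub is where the offset puts it. Press x is at about 34.5°. I'll use tool yaw 124.5° throughout, so the fingers close along the press's x.

```bash
cat >> h.py <<'E'
def go(x,y,z,yaw=None):
    s=get_state(); q=s['orientation']; A=R.from_quat([q[1],q[2],q[3],q[0]])
    a=A.as_matrix(); cur=np.degrees(np.arctan2(a[1,0],a[0,0])); yaw=cur if yaw is None else yaw
    B=R.from_euler('z',yaw,degrees=True)*R.from_euler('x',180,degrees=True)
    print('t',s['time_s'],'pos',s['ee_pos'].round(4),'yaw',cur.round(2),'shift cm',(A.inv().apply(np.array([x,y,z])-s['ee_pos'])*100).round(2),'turn',(A.inv()*B).as_rotvec().round(3),'w',s['gripper_width'])
E
python3 -c "
from h import *
go(.4323,.0453,.14,124.5); print(nose_length() if callable(nose_length) else nose_length)"
```

```text
t 0.15 pos [ 0.1952 -0.5138  0.2497] yaw 20.79 shift cm [ 42.01 -43.84  11.04] turn [-1.00e-03 -1.00e-03 -1.81e+00] w 0.08557808220152989
0.019
```

```bash
python3 -m handwheel '[[[4,-4.2,0,0,0,-0.17,0],[8,-8.4,0,0,0,-0.35,0],[12,-12.6,0,0,0,-0.53,0],[16,-16.7,0,0,0,-0.7,0],[20,-20.9,0,0,0,-0.88,0],[24,-25,0,0,0,-1.05,0],[28,-29.2,1,0,0,-1.22,0],[32,-33.4,3,0,0,-1.4,0],[36,-37.6,6,0,0,-1.58,0],[40,-41.7,9,0,0,-1.75,0],[42,-43.8,11,0,0,-1.81,0],[42,-43.8,11,0,0,-1.81,0]]]'
python3 - <<'E'
from h import *
import pickle
s,c=snap('wrist','w1.png'); pickle.dump((s,c),open('w1.pkl','wb')); print(s['ee_pos'],s['dq'].round(3))
M=T(c,s); print(proj(c,M,[.4323,.0453,.011]))
E
```

```text
time_s: 1.65
ee_pos: [0.4314, 0.0465, 0.1385]
orientation: [-0.002, 0.464, 0.886, -0.001]
ft_force: [-0.5, -0.1, 0.9]
gripper_width: 0.0857
finger_force: 0.0
[0.43138234 0.04648445 0.1385218 ] [-0.055 -0.04  -0.017 -0.02   0.027 -0.008]
(np.float64(314.7703734447423), np.float64(200.2155180281531))
```

View pics/w1.png

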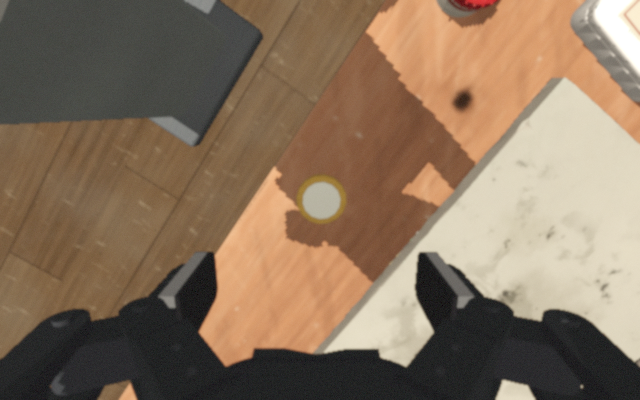

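The wrist view has the pendant at (322,201) with the fingers clear of the board. Next I'll centre on it and go down.

Run:
```python
from h import *
import pickle
s,c=pickle.load(open('w1.pkl','rb')); p=ray(c,T(c,s),322,201,.011); print(p)
go(p[0],p[1],.019,124.5)
```

```text
[0.43732169 0.04801179 0.011     ]
t 1.7 pos [0.4318 0.0453 0.1395] yaw 124.63 shift cm [-0.11  0.64 12.05] turn [-0.002 -0.002  0.002] w 0.0852802235667572
```

```bash
python3 -m handwheel '[[[-0.1,0.5,4,0,0,0,0],[-0.1,0.5,8,0,0,0,0],[-0.1,0.5,11,0,0,0,0],[-0.1,0.5,12.05,0,0,0,0],[-0.1,0.5,12.05,0,0,0,0],[-0.1,0.5,12.05,0,0,0,160],[-0.1,0.5,12.05,0,0,0,160],[-0.1,0.5,12.05,0,0,0,160],[-0.1,0.5,12.05,0,0,0,160],[-0.1,0.5,12.05,0,0,0,160]]]' 30
python3 - <<'E'
from h import *
go(.4368,.048,.12,124.5)
go(.5387,-.2203,.13,124.5)
E
```

```text
time_s: 2.95
ee_pos: [0.4378, 0.0463, 0.0209]
orientation: [0.001, 0.465, 0.885, 0.0]
ft_force: [-1.9, -0.5, 9.9]
gripper_width: 0.0381
finger_force: 29.1
t 2.95 pos [0.4378 0.0463 0.0209] yaw 124.52 shift cm [ 0.18  0.03 -9.91] turn [0.001 0.001 0.   ] w 0.03810811613548402
t 2.95 pos [0.4378 0.0463 0.0209] yaw 124.52 shift cm [-27.7   -6.78 -10.88] turn [0.001 0.001 0.   ] w 0.03810811613548402
```

The tips press on the table with 10 N and the width reads 38.1 mm, so the pads may be on the bevel. I'll open, raise 4 mm and grip again.

```bash
python3 -m handwheel '[[[0,0,0,0,0,0,90],[0,0,0,0,0,0,90],[0,0,-0.4,0,0,0,90],[0,0,-0.4,0,0,0,90],[0,0,-0.4,0,0,0,160],[0,0,-0.4,0,0,0,160],[0,0,-0.4,0,0,0,160],[0,0,-0.4,0,0,0,160]]]' 30
python3 -c "
from h import *
go(.4368,.048,.12,124.5)"
```

```text
time_s: 3.95
ee_pos: [0.4372, 0.0464, 0.0242]
orientation: [0.0, 0.466, 0.885, 0.0]
ft_force: [-1.7, 1.3, 5.6]
gripper_width: 0.0372
finger_force: 29.3
t 3.95 pos [0.4372 0.0464 0.0242] yaw 124.49 shift cm [ 0.16  0.06 -9.58] turn [ 0.  0. -0.] w 0.03723958789931328
```

```bash
python3 -m handwheel '[[[0,0,-1,0,0,0,160],[0,0,-4,0,0,0,160],[0,0,-9,0,0,0,160],[0,0,-10,0,0,0,160],[0,0,-10,0,0,0,160]]]' 30
python3 - <<'E'
from h import *
import pickle
s,c=snap('wrist','w2.png'); print(s['ee_pos'],s['gripper_width'],s['ft_force'])
a=cv2.imread('pics/w2.png')[150:400,160:480]; cv2.imwrite('pics/w2c.png',cv2.resize(a,None,fx=2.4,fy=2.4))
E
```

```text
time_s: 4.58
ee_pos: [0.4374, 0.0463, 0.1245]
orientation: [0.001, 0.466, 0.885, 0.0]
ft_force: [-0.5, -0.2, -0.9]
gripper_width: 0.0375
finger_force: 30.3
[0.43742506 0.04633408 0.12446185] 0.03754895213565528 [-0.49925892 -0.16523195 -0.91539002]
```

View pics/w2c.png

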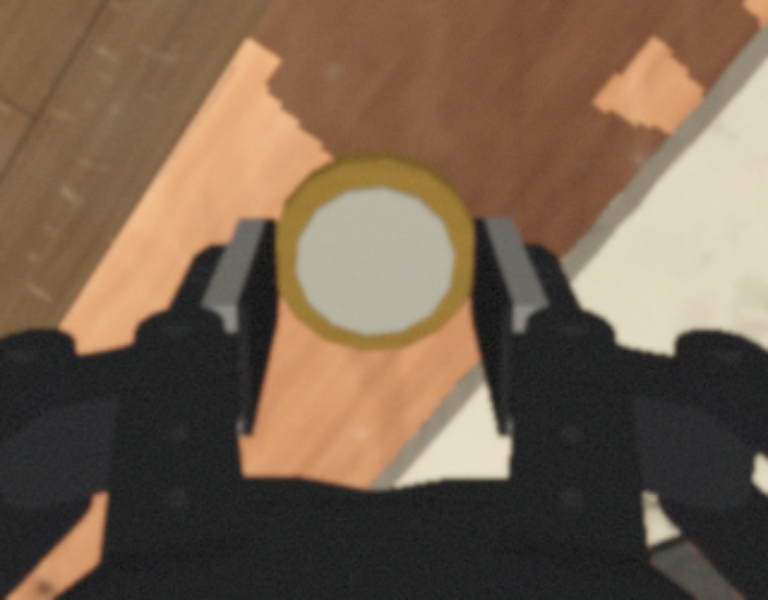

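The pendant hangs level, with its inlay centre at crop (376,260), which is image (316.7,258.3). I'll work out its offset in the tool frame and then move above the nest.

Run:
```python
from h import *
s=get_state(); c=read_camera('wrist'); m=np.array(c['mount'])
print('tool offset', ray(c,m,316.4,258.1,.0132))
go(.5387,-.2203,.20,124.5)
```

```text
tool offset [0.00273495 0.00165026 0.0132    ]
t 4.675 pos [0.4362 0.0465 0.1229] yaw 124.49 shift cm [-27.78  -6.67  -7.74] turn [-0.001 -0.001 -0.   ] w 0.03702802392119779
```

```bash
python3 -m handwheel '[[[-2,-0.5,-3,0,0,0,160],[-6,-1.4,-6,0,0,0,160],[-11,-2.6,-7.7,0,0,0,160],[-16,-3.8,-7.7,0,0,0,160],[-21,-5,-7.7,0,0,0,160],[-25,-6,-7.7,0,0,0,160],[-27.8,-6.7,-7.7,0,0,0,160],[-27.8,-6.7,-7.7,0,0,0,160],[-27.8,-6.7,-7.7,0,0,0,160]]]' 30
python3 - <<'E'
from h import *
import pickle
s,c=snap('wrist','w3.png'); pickle.dump((s,c),open('w3.pkl','wb')); print(s['ee_pos'],s['dq'].round(3)); print(proj(c,T(c,s),[.5387,-.2203,.034]))
cv2.imwrite('pics/w3c.png',cv2.resize(cv2.imread('pics/w3.png')[60:300,160:480],None,fx=2.5,fy=2.5,interpolation=cv2.INTER_CUBIC))
E
```

```text
time_s: 5.8
ee_pos: [0.5384, -0.2198, 0.1991]
orientation: [-0.002, 0.466, 0.885, 0.0]
ft_force: [0.4, 0.4, -1.0]
gripper_width: 0.0367
finger_force: 30.4
[ 0.53842791 -0.21979319  0.19907693] [ 0.015 -0.019  0.002 -0.002 -0.001 -0.   ]
(np.float64(314.5855860271465), np.float64(188.2341148610605))
```

View pics/w3c.png

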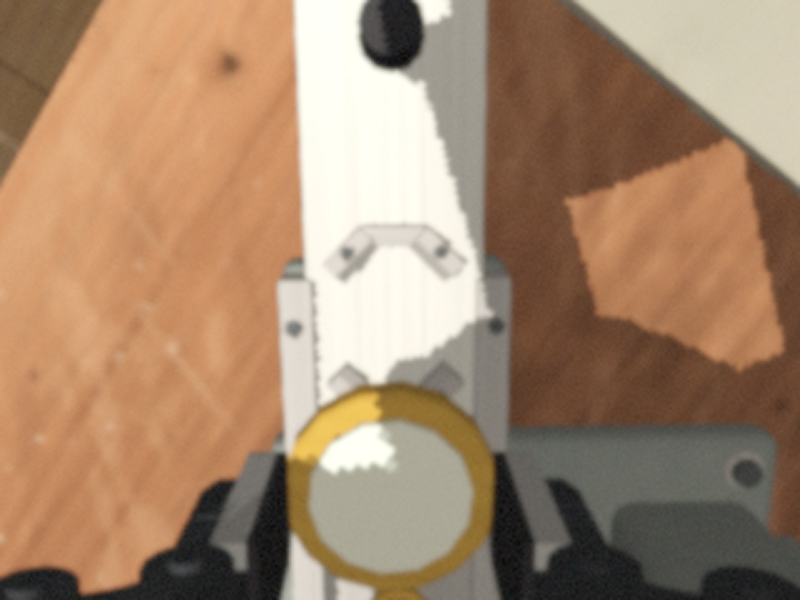

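The wrist view shows the jaw mouth tips at crop rows 280 and 363, which is 28 mm and matches. That puts the nest centre at about crop (394,321), and the inlay at (391,496).

Run:
```python
from h import *
import pickle
s,c=pickle.load(open('w3.pkl','rb')); M=T(c,s); m=np.array(c['mount'])
P=lambda x,y:((x+.5)/2.5-.5+160,(y+.5)/2.5-.5+60)
n=ray(c,M,*P(394,321),.042); k=ray(c,M,*P(392,12),.077); pd=ray(c,M,*P(391,496),s['ee_pos'][2]-.0132)
print('nest',n,'knob',k,'pend',pd)
d=k-n; print(np.linalg.norm(d[:2]),np.degrees(np.arctan2(d[1],d[0])))
e=s['ee_pos']+n-pd; print('tcp',e)
go(e[0],e[1],.0242+.034+.006,124.5)
```

```text
nest [ 0.53955208 -0.21729528  0.042     ] knob [ 0.48472585 -0.13875608  0.077     ] pend [ 0.53809088 -0.21665205  0.18587693]
0.09578267927262704 124.91792054197948
tcp [ 0.53988911 -0.22043642  0.0552    ]
t 5.85 pos [ 0.5386 -0.2195  0.1996] yaw 124.52 shift cm [-0.19  0.07 13.54] turn [-0.001 -0.003  0.   ] w 0.036774612047251985
```

```bash
python3 -m handwheel '[[[-0.2,0.1,5,0,0,0,160],[-0.2,0.1,9,0,0,0,160],[-0.2,0.1,11.5,0,0,0,160],[-0.2,0.1,12.6,0,0,0,160],[-0.2,0.1,13.1,0,0,0,160],[-0.2,0.1,13.5,0,0,0,160],[-0.2,0.1,13.5,0,0,0,160],[-0.2,0.1,13.5,0,0,0,160]]]' 30
python3 - <<'E'
from h import *
snap('wrist','w4.png'); go(.5399,-.2204,.0582,124.5)
cv2.imwrite('pics/w4c.png',cv2.resize(cv2.imread('pics/w4.png')[100:340,160:480],None,fx=2.5,fy=2.5,interpolation=cv2.INTER_CUBIC))
E
```

```text
time_s: 6.85
ee_pos: [0.5417, -0.2221, 0.0665]
orientation: [0.001, 0.466, 0.885, -0.0]
ft_force: [-0.4, -0.2, -0.3]
gripper_width: 0.037
finger_force: 30.4
t 6.9 pos [ 0.5416 -0.2221  0.0665] yaw 124.49 shift cm [ 0.24 -0.05  0.82] turn [ 0.     0.001 -0.   ] w 0.03699910810822797
```

View pics/w4c.png

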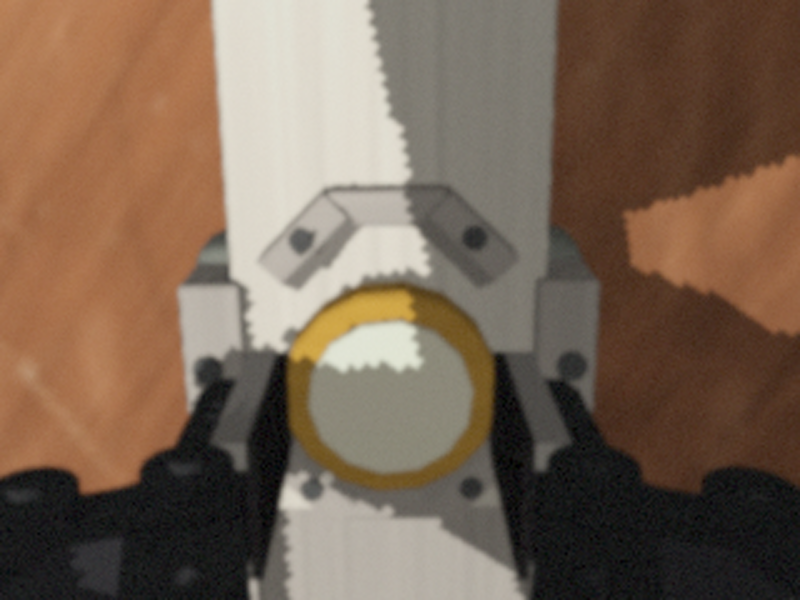

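The jaw screws are at crop (302,238), (474,238), (313,488) and (470,488), and the inlay centre is at (391,396). I'll compute the remaining offset from these.

Run:
```python
from h import *
s=get_state(); c=read_camera('wrist'); m=np.array(c['mount']); h=s['ee_pos'][2]
P=lambda x,y:((x+.5)/2.5-.5+160,(y+.5)/2.5-.5+100)
q=[ray(c,m,*P(*a),h-.042) for a in((302,238),(474,238),(313,488),(470,488))]
n=np.mean(q,0); pd=ray(c,m,*P(391,396),.0132)
print(np.array(q).round(4)); print('nest',n,'pend',pd,'shift',(n-pd)*1000)
```

```text
[[ 0.0291 -0.0149  0.0245]
 [ 0.0292  0.0168  0.0245]
 [-0.0227 -0.0142  0.0245]
 [-0.0227  0.0174  0.0245]]
nest [0.0032088  0.00128398 0.02445153] pend [0.00273483 0.00151584 0.0132    ] shift [ 0.47397415 -0.23186027 11.25152732]
```

Only 0.5 mm off. I'll lower it to seat, watching the force.

```bash
python3 -m handwheel '[[[0.05,0,0.3,0,0,0,160],[0.05,0,0.5,0,0,0,160],[0.05,0,0.65,0,0,0,160],[0.05,0,0.75,0,0,0,160],[0.05,0,0.75,0,0,0,160]]]' 30
```

```text
time_s: 7.58
ee_pos: [0.541, -0.2213, 0.0583]
orientation: [-0.0, 0.466, 0.885, 0.0]
ft_force: [-1.0, -0.2, -0.2]
gripper_width: 0.0372
finger_force: 30.5
```

```bash
python3 -m handwheel '[[[0,0,0.08,0,0,0,160],[0,0,0.08,0,0,0,160],[0,0,0.08,0,0,0,115],[0,0,0.08,0,0,0,115],[0,0,0.08,0,0,0,115],[0,0,-1,0,0,0,115],[0,0,-3,0,0,0,115],[0,0,-7,0,0,0,60],[0,0,-11,0,0,0,60],[0,0,-11,0,0,0,60]]]' 30
python3 - <<'E'
from h import *
import pickle
s,c=snap('wrist','w5.png'); pickle.dump((s,c),open('w5.pkl','wb'));  go(.4847,-.1388,.16,124.5)
cv2.imwrite('pics/w5c.png',cv2.resize(cv2.imread('pics/w5.png')[60:300,160:480],None,fx=2.5,fy=2.5,interpolation=cv2.INTER_CUBIC))
E
```

```text
time_s: 8.82
ee_pos: [0.5432, -0.2227, 0.173]
orientation: [0.004, 0.466, 0.885, -0.0]
ft_force: [0.5, 0.1, 1.0]
gripper_width: 0.0652
finger_force: 0.0
t 8.875 pos [ 0.542  -0.222   0.1707] yaw 124.49 shift cm [ 1.011e+01 -1.000e-02  1.030e+00] turn [ 0.002  0.004 -0.   ] w 0.06517865003340007
```

View pics/w5c.png

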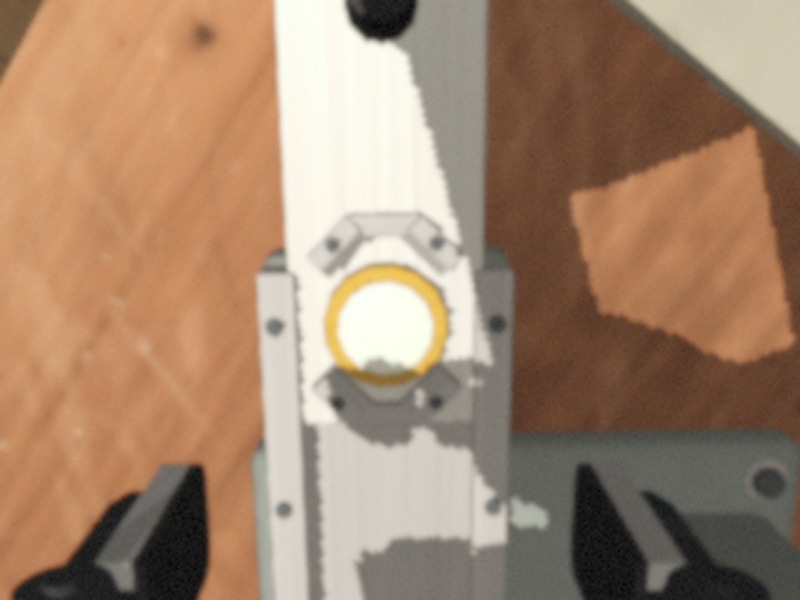

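The pendant is seated: its centre is at crop (386,323) and the jaw screws' midpoint is row 322. Next is the knob.

```bash
python3 -c "
from h import *
go(.4854,-.141,.062,124.5)"
python3 -m handwheel '[[[5,0,0,0,0,0,0],[9.5,0,0,0,0,0,0],[9.85,0,3,0,0,0,0],[9.85,0,7,0,0,0,0],[9.85,0,10,0,0,0,0],[9.85,0,10.9,0,0,0,0],[9.85,0,10.9,0,0,0,0],[9.85,0,10.9,0,0,0,220],[9.85,0,10.9,0,0,0,220],[9.85,0,10.9,0,0,0,220],[9.85,0,10.9,0,0,0,220]]]' 20
python3 -c "
from h import *
go(.4854,-.141,.062,124.5)"
```

```text
t 8.875 pos [ 0.542  -0.222   0.1707] yaw 124.49 shift cm [ 9.93 -0.09 10.83] turn [ 0.002  0.004 -0.   ] w 0.06517865003340007
time_s: 10.25
ee_pos: [0.4843, -0.141, 0.0598]
orientation: [-0.0, 0.465, 0.885, -0.001]
ft_force: [-3.9, -1.6, 7.0]
gripper_width: 0.0175
finger_force: 19.2
t 10.25 pos [ 0.4843 -0.141   0.0598] yaw 124.56 shift cm [-0.06  0.09 -0.22] turn [-0.002  0.     0.001] w 0.017454154596641742
```

```bash
python3 -m handwheel '[[[-0.2,-0.1,-0.1,0,0,0,220],[-0.8,-0.1,-0.1,0,0,0,220],[-1.6,-0.1,-0.1,0,0,0,220],[-2.5,-0.1,-0.1,0,0,0,220],[-3.4,-0.1,-0.1,0,0,0,220],[-4.3,-0.1,-0.1,0,0,0,220],[-5.2,-0.1,-0.1,0,0,0,220],[-6.1,-0.1,-0.1,0,0,0,220],[-7,-0.1,-0.1,0,0,0,220],[-7.8,-0.1,-0.1,0,0,0,220],[-8.4,-0.1,-0.1,0,0,0,220],[-8.8,-0.1,-0.1,0,0,0,220]]]' 20
```

```text
time_s: 11.75
ee_pos: [0.5353, -0.2133, 0.0601]
orientation: [0.0, 0.466, 0.885, 0.001]
ft_force: [4.0, 5.2, -5.3]
gripper_width: 0.0171
finger_force: 19.8
```

```bash
python3 -m handwheel '[[[-0.2,0.1,0,0,0,0,220],[-0.4,0.1,0,0,0,0,220],[-0.6,0.1,0,0,0,0,220],[-0.8,0.1,0,0,0,0,220],[-0.8,0.1,0,0,0,0,220]]]' 20; python3 -m handwheel '[[[-0.2,0,0,0,0,0,220],[-0.4,0,0,0,0,0,220],[-0.6,0,0,0,0,0,220],[-0.6,0,0,0,0,0,220]]]' 20
```

```text
time_s: 12.38
ee_pos: [0.5397, -0.2195, 0.0601]
orientation: [0.0, 0.466, 0.885, -0.0]
ft_force: [2.0, 2.3, -7.2]
gripper_width: 0.0172
finger_force: 19.7
time_s: 12.88
ee_pos: [0.5424, -0.2234, 0.0601]
orientation: [-0.001, 0.466, 0.885, 0.0]
ft_force: [-1.0, 6.4, -6.3]
gripper_width: 0.0176
finger_force: 19.8
```

```bash
python3 -m handwheel '[[[-0.2,0,0,0,0,0,220],[-0.4,0,0,0,0,0,220],[-0.4,0,0,0,0,0,220]]]' 20
```

```text
time_s: 13.25
ee_pos: [0.5424, -0.2235, 0.06]
orientation: [-0.005, 0.466, 0.885, 0.002]
ft_force: [-5.4, 15.7, 3.7]
gripper_width: 0.0172
finger_force: 20.2
```

The tray is hard against its stop: 101 mm of travel and 16 N. I'll relax, release and rise.

```bash
python3 -m handwheel '[[[0.4,0,0,0,0,0,220],[0.4,0,0,0,0,0,0],[0.4,0,0,0,0,0,0],[0.4,0,0,0,0,0,0],[0.4,0,0,0,0,0,0],[0.4,0,-4,0,0,0,0],[0.4,0,-10,0,0,0,0],[0.4,0,-16,0,0,0,0],[0.4,0,-22,0,0,0,255],[0.4,0,-22,0,0,0,255],[0.4,0,-22,0,0,0,255]]]' 20
python3 - <<'E'
from h import *
go(.519,-.420,.28,124.5)
s,c=snap('top','t6.png'); M=T(c)
print(proj(c,M,[.597,-.303,.229]),proj(c,M,[.519,-.42,.22]))
s,c=snap('wrist','w6.png')
a=cv2.imread('pics/t6.png')[120:260,260:440]; b=cv2.imread('pics/w6.png')
a=cv2.resize(a,None,fx=2.7,fy=2.7,interpolation=cv2.INTER_CUBIC); b=cv2.resize(b,(605,378))[:, 150:450]
cv2.imwrite('pics/c6.png',np.hstack([a,b]))
E
```

```text
time_s: 14.62
ee_pos: [0.5427, -0.2242, 0.2801]
orientation: [-0.0, 0.466, 0.885, -0.0]
ft_force: [-1.0, 0.7, -0.5]
gripper_width: 0.0322
finger_force: 0.0
t 14.625 pos [ 0.5427 -0.2242  0.2801] yaw 124.49 shift cm [-1.480e+01 -1.304e+01  1.000e-02] turn [-0. -0. -0.] w 0.03215511410479622
(np.float64(369.56700184922363), np.float64(170.94329770924472)) (np.float64(408.54201667016383), np.float64(190.76307235938734))
```

View pics/c6.png

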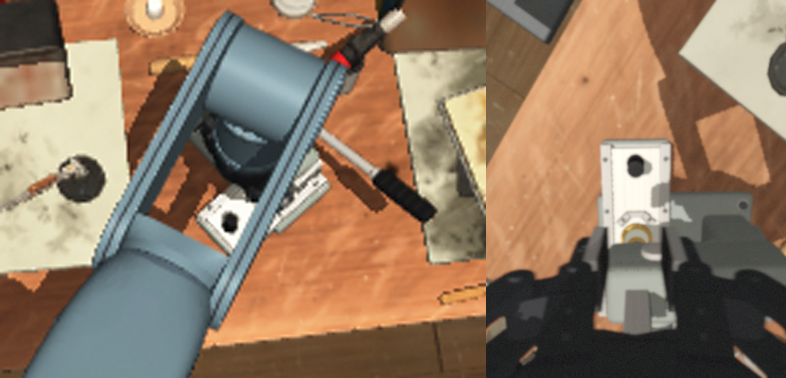

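The tray is in and the pendant still sits in the nest. The grip appears at crop (405,195), or top image (410,192), against a prediction of (408.5,190.8). Now to above the lever.

```bash
python3 -m handwheel '[[[-4,-3.5,-1,0,0,0,255],[-8,-7,-1,0,0,0,255],[-12,-10.5,-1,0,0,0,255],[-14.8,-13,-1,0,0,0,255],[-14.8,-13,-1,0,0,0,255],[-14.8,-13,-1,0,0,0,255]]]' 40
python3 - <<'E'
from h import *
s,c=snap('top','t7.png'); M=T(c)
k=ray(c,M,345.2,202.2,.077); r=np.array([.5989,-.3042]); d=k[:2]-r; print('knob',k,'dist to ram',np.linalg.norm(d))
go(.519,-.420,.246,124.5)
s,c=snap('wrist','w7.png')
a=cv2.imread('pics/t7.png')[120:260,260:440]; b=cv2.imread('pics/w7.png')
a=cv2.resize(a,None,fx=2.7,fy=2.7,interpolation=cv2.INTER_CUBIC); b=cv2.resize(b,(605,378))[:, 150:450]
cv2.imwrite('pics/c7.png',np.hstack([a,b]))
E
```

```text
time_s: 15.48
ee_pos: [0.5193, -0.4192, 0.2885]
orientation: [-0.002, 0.466, 0.885, 0.001]
ft_force: [0.5, -0.1, -0.3]
gripper_width: 0.0002
finger_force: 0.0
knob [ 0.53580013 -0.22395067  0.077     ] dist to ram 0.10208598349221387
t 15.525 pos [ 0.5197 -0.4187  0.2891] yaw 124.53 shift cm [-0.08 -0.13  4.31] turn [ 0.    -0.003  0.001] w -0.00030404873241826825
```

View pics/c7.png

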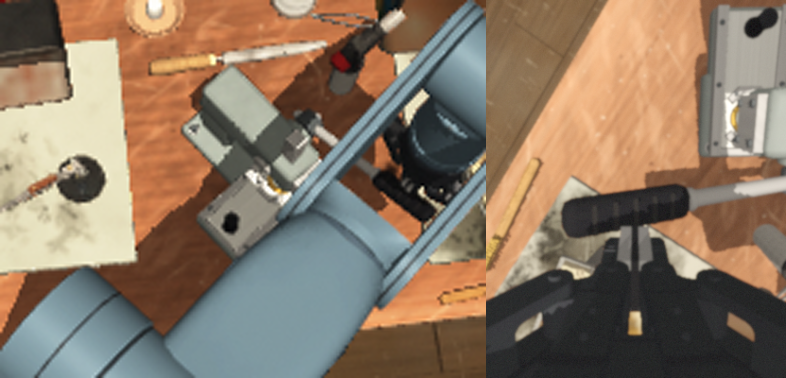

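The wrist view shows the grip centre at crop (628,210) and the knob top at (762,20). I'll compute both.

Run:
```python
from h import *
s=get_state(); c=read_camera('wrist'); M=T(c,s)
P=lambda x,y:((x-486+150)*640/605,y*400/378)
print('grip',ray(c,M,*P(628,210),.221),'knob',ray(c,M,*P(764,18),.077))
print('grip outer end',ray(c,M,*P(566,213),.241),'inner',ray(c,M,*P(688,201),.20))
go(.519,-.420,.246,124.5)
```

```text
grip [ 0.51721828 -0.41970329  0.221     ] knob [ 0.54076657 -0.22630601  0.077     ]
grip outer end [ 0.48499983 -0.43571698  0.241     ] inner [ 0.55231537 -0.39614575  0.2       ]
t 15.625 pos [ 0.52   -0.4185  0.29  ] yaw 124.58 shift cm [-0.07 -0.17  4.4 ] turn [ 0.    -0.001  0.001] w -0.0004154862074747506
```

```bash
python3 -m handwheel '[[[-0.1,-0.2,3,0,0,0,255],[-0.1,-0.2,4.6,0,0,0,255],[-0.1,-0.4,5.5,0,0,0,255],[-0.1,-0.8,6.4,0,0,0,255],[-0.1,-1.2,7.3,0,0,0,255],[-0.1,-1.5,8.1,0,0,0,255],[-0.1,-1.5,8.1,0,0,0,255]]]' 40
```

```text
time_s: 16.5
ee_pos: [0.5081, -0.4289, 0.2087]
orientation: [-0.0, 0.466, 0.885, 0.001]
ft_force: [2.0, 4.7, 4.0]
gripper_width: -0.0001
finger_force: 2.3
```

```bash
python3 -m handwheel '[[[0,-0.3,0.9,0,0,0,255],[0,-0.5,1.8,0,0,0,255],[0,-0.6,2.7,0,0,0,255],[0,-0.7,3.5,0,0,0,255],[0,-0.8,4.2,0,0,0,255],[0,-0.8,4.8,0,0,0,255],[0,-0.8,4.8,0,0,0,255]]]' 40
```

```text
time_s: 17.38
ee_pos: [0.5015, -0.4345, 0.1611]
orientation: [0.001, 0.466, 0.885, -0.0]
ft_force: [2.4, 1.7, 7.1]
gripper_width: -0.0005
finger_force: 3.1
```

```bash
python3 -m handwheel '[[[0,0,0.5,0,0,0,255],[0,0,1,0,0,0,255],[0,0,1,0,0,0,255]]]' 40;python3 -m handwheel '[[[0,0.1,0.5,0,0,0,255],[0,0.1,1,0,0,0,255],[0,0.1,1,0,0,0,255]]]' 40
```

```text
time_s: 17.75
ee_pos: [0.5015, -0.4345, 0.1516]
orientation: [0.001, 0.466, 0.885, -0.0]
ft_force: [1.6, 2.8, 9.1]
gripper_width: 0.0
finger_force: 3.9
time_s: 18.12
ee_pos: [0.502, -0.4341, 0.1418]
orientation: [0.001, 0.466, 0.885, -0.001]
ft_force: [0.1, 2.0, 9.1]
gripper_width: 0.0002
finger_force: 4.5
```

```bash
python3 -m handwheel '[[[0,0.1,0.5,0,0,0,255],[0,0.1,1,0,0,0,255],[0,0.1,1,0,0,0,255],[0,0.1,1,0,0,0,255],[0,0.1,1,0,0,0,255]]]' 40
python3 - <<'E'
from h import *
s,c=snap('wrist','w9.png')
a=cv2.imread('pics/w9.png')[:,160:640]; cv2.imwrite('pics/c9.png',cv2.resize(a,None,fx=1.5,fy=1.5,interpolation=cv2.INTER_CUBIC))
print(s['ee_pos'],s['ft_force'])
E
```

```text
time_s: 18.75
ee_pos: [0.5028, -0.4336, 0.1325]
orientation: [0.001, 0.466, 0.885, -0.001]
ft_force: [0.3, 3.3, 11.4]
gripper_width: -0.0001
finger_force: 4.9
[ 0.50278786 -0.43361563  0.13248333] [ 0.25692788  3.28264989 11.39029796]
```

View pics/c9.png

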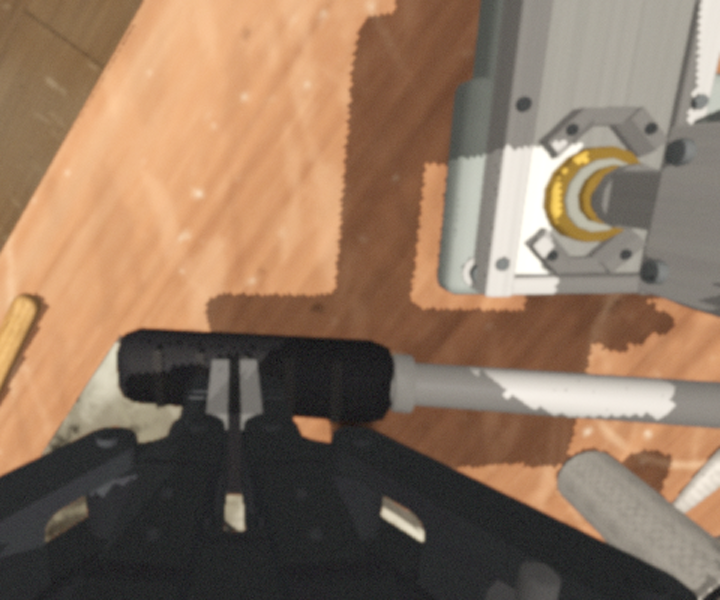

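The picture shows the brass foot resting on the inlay and the fingertips on the grip. The kinematics put the lever at about 0.65 rad, with the foot squeezed about 4.5 mm. A small final trim, then settle and hand in.

```bash
python3 -m handwheel '[[[0,0,0.1,0,0,0,255],[0,0,0.1,0,0,0,255],[0,0,0.1,0,0,0,255],[0,0,0.1,0,0,0,255],[0,0,0.1,0,0,0,255],[0,0,0.1,0,0,0,255]]]' 40; python3 -c "
from h import *
s=get_state(); print(s['ee_pos'],s['ft_force'],s['dq'].round(4)); print(close_job())"
```

```text
time_s: 19.55
ee_pos: [0.5029, -0.4335, 0.1315]
orientation: [0.001, 0.466, 0.885, -0.001]
ft_force: [0.8, 3.2, 10.7]
gripper_width: -0.0002
finger_force: 5.0
[ 0.50287375 -0.43352288  0.1315323 ] [ 0.80109347  3.18907051 10.71285612] [ 0.0008 -0.0019 -0.0006  0.0007  0.0001 -0.0011]
the job is handed in; nothing more can be done
None
```

I handed the job in at about 19.6 s (the verdict wasn't shown): the pendant is in the nest and the tray is home. The fingers are holding the lever down with about 11 N, with the foot's spring roughly half squeezed (about 4.5–5 mm, estimated from the arm's position).

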